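Reset the tripped breaker and shut the board

ROBOT

A 6-joint arm with a two-finger parallel gripper is mounted at the origin on the work surface. World frame = base frame: x ahead of the robot, y to its left, z up, the work surface at z = 0. Lengths are in mm, angles in rad, forces in N, time in s.
With the tool pointing down it reaches from about 350 to 875 mm from the base axis. Payload 4.2 kg.
Tool frame: the origin (TCP) lies midway between the tips of the shut fingers; the grasp point (between the pads) lies 19 mm behind it (arm.tcp_to_grasp is the distance from the TCP to the grasp point, in mm); z points along the fingers, y is the line along which they close (so a half turn about z gives the same grasp; the last joint's range is limited). The gripper opens to 85 mm and grips with 20 to 120 N. Pads are 22 mm wide; open, the fingers measure 114 mm over their backs; the gripper's body (76 mm by 85 mm) begins 54 mm behind the grasp point. The pads swing forward as they close: fully open they stand 13 mm farther back than shut.
Start: joints at [1.43, 0.385, 0.008, 0, -1.194, -0.259], TCP at [243.238, 575.703, 231.312] pointing down, gripper open.
Joint ranges: [-3.14, 3.14], [-1.21, 2.06], [-1.07, 1.41], [-3.16, 2.05], [-2.99, -0.16], [-3.1, 3.1]. Speed limits (rad/s): [2.79, 2.79, 3.14, 3.14, 3.14, 3.14].

INTERFACE

Orientations are given as a unit quaternion [x, y, z, w].
In Python, from bench import arm gives the robot as it stands.
- The arm moves only by the tool arm_command, never from a script. Its argument "rows" is a list of rows, each a list of 2 entries, a list of its own where there are three numbers: the shift along the tool's x, y, z as a fraction of full scale, then the turn, a rotation vector about the tool's x, y, z as a fraction of full scale. In form: [[[x, y, z], [wx, wy, wz]], ...]. A call has 1 to 5 rows; each row is the pose to reach, as a shift and turn from the pose commanded when the call began, along the tool's axes at that moment, turning the shorter way round; what a row does not reach only later rows make up. Full scale, the value 1, is 0.25 m for a shift and 180 degrees for a turn. A row lasts 1/10 s, in which the tool goes at most 50 mm and 8.59 degrees, less where a joint would pass 70% of its speed; a pose out of reach is approached as far as the arm can. A call with a number of a shift or a turn outside -1 to 1 is refused whole. A call with a gripper value outside its range is refused whole. "grip" is the opening, from 0 (shut) to 1 (fully open), set as the call begins (left out, the last holds). The fingers move at their own pace and stop on an object; the grip force is fixed at half the most. Time passes only in rows, so rows that repeat a pose let the fingers close. It gives the time, the measured TCP pose, the force, the opening and the grip force at its end, in the units of the state.
- arm.read_state(): the state, without advancing time (a new reading comes with each control period).
- arm.get_image(name): name is "scene" or "top"; returns (picture, depth): 420x560x3 uint8, blue, green, red; 420x560 float32, mm along the optical axis (not along the pixel's ray), 0 where there is no reading.
- arm.camera_info(name): a dict with "fx", "fy", "cx", "cy" (pixels), "extrinsics" (4x4, takes a point from camera to world coordinates). Camera axes: x right, y down, z forward; pixel columns grow to the right and rows downward; lengths in mm; the calibration is good to about 2 mm. A picture is of the moment at which its call begins. camera_info takes no time and is no camera call.
- arm.job_done(): hands the job in; it is judged then, once.
Trained networks look in the newest picture that a camera, given by its name, has taken for a name from the list of things; names that differ only in an ending like _2 or _b are one class to them, and where a whole thing is asked for, a point or a joint stands for the part that bears it (a point fixed in the world has none). Each returns a list of dicts, best first, with "score" (0 to 1); they miss things now and then, are a little off and sometimes report something else, mostly with a low value. They report only what shows in the picture. A call takes as long as a camera call.
- arm.spot_in(camera, query): "position" ([column, row] in pixels, amid what is visible of it).
The state is a dict: "clock": time; "joints": joint angles; "joint_vel": joint speeds; "joint_efforts": joint torques, N m; "position": TCP position; "ee_rot": TCP orientation; "contact_force": force on the tool from outside, world axes, zero at the start; "wrist_torque": the same for the moment, N m; "gripper_width": finger opening in mm; "grasp_force": force on a finger pad.
Only numpy, scipy, OpenCV 4.12 (cv2) and the standard library are available. Lean on these libraries where they do the work, as an engineer would, in place of code of your own. Each camera call takes 0.05 s, during which the arm holds its last target. There are 200 camera calls.

TASK

One breaker on this distribution board has tripped: its toggle has stopped midway between off (towards the board's bottom edge) and on (towards the hinged cover). Reset it the proper way, pushing its toggle fully off and then fully on, and shut the smoked cover. Leave all the other switches as they stand, including the one that is switched off on purpose, and do not disturb the things lying beside the board.

Things in the scene. Friction and masses are not known exactly. Their poses are not given: they have to be found in the camera images.
- board: White distribution board lying fixed on its back on the bench; origin under its centre, z up, 220 mm along x, 300 mm along y. +x points to its top edge (hinge side, roughly away from the robot), +y along the row of devices. Its rim is 90 mm above the bench; the recess inside the rim spans x -56 to +70 mm, y -130 to +130 mm, with its floor 64 mm above the bench.
- row_middle (a point): Middle of the row of six devices, at board x = y = 0, level with their flat faces (45 x 35 mm), 70 mm above the bench. They sit at x = 0, y = +90, +54, +18, -18, -54, -90 mm: the main switch always at +90, five alike two-pole breakers (1 to 5) in the other places in any order. Of these one has tripped, one is off, three are on.
- cover (a joint): Smoked clear cover of the board, hinged along the top edge of the recess: 0 = shut flat on the rim, about 2 = standing open and leaning back past upright (stop at 2.3). Stays where it is left (hinge friction 0.12 N m; mass 120 g).
- cover_hinge (a point): Middle of the cover's hinge line, which runs along the board's y; board x = +72 mm, 92.5 mm above the bench.
- cover_edge (a point): Middle of the cover's free edge, 132 mm from the hinge line, in the mid-plane of the 4 mm thick, 264 mm wide panel. A finger tab 60 mm wide and 9 mm long sticks out beyond it in the same plane.
- main_toggle (a joint): Toggle of the main switch (one plain bar 30 mm wide), otherwise like toggle_1: +0.45 = on, -0.45 = off. It stands on.
- main_toggle_tip (a point): Middle of the end of the main toggle.
- toggle_1 (a joint): Toggle of breaker 1: black bar 24 mm wide (board y), 7 mm thick (x). Its axis lies along y at x = 0, 13 mm below the face; its end is 30 mm from the axis. +0.45 = fully on (leans to the board's +x, the hinge side), -0.45 = fully off (leans to -x), about 0 = tripped (upright). Friction 0.05 N m holds it anywhere: 3 to 10 N to push.
- toggle_1_tip (a point): Middle of the end of toggle_1; 17 mm above the breaker's face when upright, 14 mm above and 13 mm to either side when on or off.
- toggle_2 (a joint): Toggle of breaker 2, as toggle_1.
- toggle_2_tip (a point): Middle of the end of toggle_2; 17 mm above the breaker's face when upright, 14 mm above and 13 mm to either side when on or off.
- toggle_3 (a joint): Toggle of breaker 3, as toggle_1.
- toggle_3_tip (a point): Middle of the end of toggle_3; 17 mm above the breaker's face when upright, 14 mm above and 13 mm to either side when on or off.
- toggle_4 (a joint): Toggle of breaker 4, as toggle_1.
- toggle_4_tip (a point): Middle of the end of toggle_4; 17 mm above the breaker's face when upright, 14 mm above and 13 mm to either side when on or off.
- toggle_5 (a joint): Toggle of breaker 5, as toggle_1.
- toggle_5_tip (a point): Middle of the end of toggle_5; 17 mm above the breaker's face when upright, 14 mm above and 13 mm to either side when on or off.
- multimeter: Bystander: black multimeter, 150 x 74 x 34 mm plus dial, lying beside the board; origin under its centre.
- screwdriver: Bystander: 200 mm screwdriver lying beside the board; origin at the bench under its middle.
- tape_roll: Bystander: roll of black tape, 64 mm across, 19 mm high; origin under its centre.
- spare_isolator: Bystander: a spare two-module device standing loose on the bench, 85 x 35 x 82 mm; origin under its centre.

How it is judged:
By the outcome, as a careful person would: the job done as asked, in the order asked, and still so for the second after the job is handed in, with the robot touching nothing.
It also fails if it takes over 48 s, if anything falls off the work surface, if the arm or the gripper's body presses on something with over 40 N, if the wrist force passes 120 N, or if a joint passes its speed limit or range.

## Working session

There is one attempt and no reset: what is moved stays moved. The work goes in short steps, Python scripts to look and compute and a tool call to move; the robot and the scene stay as the last step left them, time stands still between calls to the robot, and variables do not carry over. Pictures are saved under pics/ and viewed, at most 10 in all, crops included, and the job is handed in when it is done.

Besides the shell and the picture viewer there is one more tool, called after "Emit:" by a JSON object that holds its "name" and its "arguments". arm_command: Moves the arm, as the interface text tells. Shift numbers are shares of 0.25 m and turn numbers shares of 180 degrees, none past 1 either way. Its arguments: {"type":"object","properties":{"rows":{"type":"array","items":{"type":"array"}},"grip":{"type":"number"}},"required":["rows"]}

```bash
mkdir -p pics; python3 - <<'E'
from bench import arm
import cv2,numpy as np
for n in("top","scene"):
    p,d=arm.get_image(n); cv2.imwrite(f"pics/{n}0.png",p); np.save(f"{n}0.npy",d)
    i=arm.camera_info(n); print(n,i["fx"],i["fy"],i["cx"],i["cy"],np.round(i["extrinsics"],3).tolist())
    for q in("board","row_middle","toggle_1","toggle_1_tip","main_toggle_tip","cover_edge","cover_hinge"):
        print(q,[(np.round(r["position"]).tolist(),round(r["score"],2)) for r in arm.spot_in(n,q)])
s=arm.read_state();print(s["clock"],s["position"],s["ee_rot"])
E
```

```text
top 409.2871651328681 409.2871651328681 288.93356101687715 206.1770596760222 [[0.206, -0.947, 0.245, 385.377], [-0.978, -0.202, 0.044, 8.644], [0.008, -0.249, -0.968, 830.58], [0.0, 0.0, 0.0, 1.0]]
board [([281.0, 214.0], 0.61)]
row_middle [([278.0, 214.0], 0.8), ([283.0, 240.0], 0.5)]
toggle_1 [([265.0, 237.0], 0.61), ([284.0, 241.0], 0.6), ([248.0, 222.0], 0.45), ([304.0, 240.0], 0.38)]
toggle_1_tip []
main_toggle_tip [([230.0, 219.0], 0.55)]
cover_edge [([294.0, 173.0], 0.86)]
cover_hinge []
scene 480.0023188201058 480.0023188201058 278.46098356182387 207.01490525267639 [[-0.552, 0.592, -0.588, 1152.283], [0.834, 0.403, -0.377, 412.079], [0.014, -0.698, -0.716, 811.562], [0.0, 0.0, 0.0, 1.0]]
board [([301.0, 219.0], 0.76)]
row_middle [([298.0, 219.0], 0.88), ([170.0, 219.0], 0.65)]
toggle_1 [([243.0, 165.0], 0.66), ([318.0, 219.0], 0.61), ([279.0, 196.0], 0.61)]
toggle_1_tip [([317.0, 220.0], 0.56)]
main_toggle_tip [([276.0, 206.0], 0.54)]
cover_edge [([272.0, 205.0], 0.93), ([300.0, 217.0], 0.43)]
cover_hinge [([298.0, 216.0], 0.62)]
0.8 [243.22502996 575.70697551 231.33435336] [ 9.80087112e-01 -1.98568007e-01 -1.06614704e-05 -1.62992652e-05]
```

View pics/top0.png

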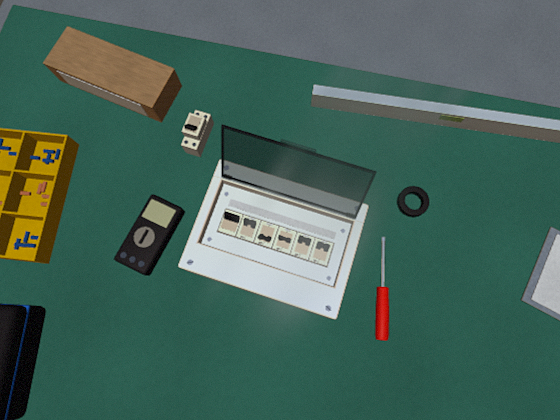

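View pics/scene0.png

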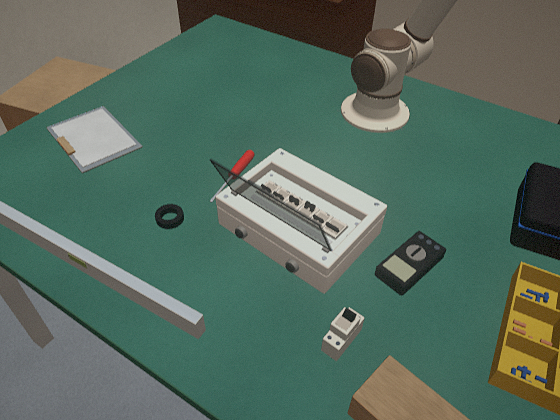

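The top view shows the board at about (275,235), with the main switch at (231,217) and the cover open. The off toggle looks to be at (265,238) and the tripped one at (285,240). Next I'll fit the board pose and enlarge the row.

```bash
cat > h.py <<'E'
import numpy as np
from bench import arm
def cloud(n,d):
    i=arm.camera_info(n); E=np.array(i["extrinsics"]); v,u=np.mgrid[:d.shape[0],:d.shape[1]]
    P=np.stack([(u-i["cx"])/i["fx"]*d,(v-i["cy"])/i["fy"]*d,d],-1)
    return P@E[:3,:3].T+E[:3,3]
def proj(n,P):
    i=arm.camera_info(n); E=np.array(i["extrinsics"]); q=(np.atleast_2d(P)-E[:3,3])@E[:3,:3]
    return q[:,:2]/q[:,2:]*i["fx"]+[i["cx"],i["cy"]]
E
python3 - <<'E'
from h import *; import cv2
pts=[]
for n in("top","scene"):
    p=cv2.imread(f"pics/{n}0.png"); d=np.load(f"{n}0.npy"); W=cloud(n,d)
    m=(W[...,2]>84)&(W[...,2]<96)&(p.min(-1)>110)&(d>0)
    k,l,st,_=cv2.connectedComponentsWithStats(m.astype(np.uint8)); 
    b=1+np.argmax(st[1:,4]); q=W[l==b]; print(n,len(q),q.mean(0).round(1))
    r=cv2.minAreaRect(q[:,:2].astype(np.float32)); print(r); print(cv2.boxPoints(r).round(0).tolist())
    if n=="top": 
        for (u,v) in[(180,267),(337,315),(368,207)]: print(W[v-3:v+4,u-3:u+4].reshape(-1,3)[24].round(0))
p=cv2.imread("pics/top0.png"); a=cv2.resize(p[195:280,205:345],None,fx=5,fy=5,interpolation=cv2.INTER_CUBIC)
cv2.imwrite("pics/crop0.png",cv2.convertScaleAbs(a,alpha=1.2))
E
```

```text
top 6979 [462.7  58.7  88.8]
((514.1751708984375, 57.09947204589844), (299.85546875, 217.9740447998047), 83.9506607055664)
[[390.0, -81.0], [607.0, -103.0], [638.0, 195.0], [422.0, 218.0]]
[422. 211.  88.]
[400. -92.  -1.]
[ 630. -117.   -4.]
scene 4968 [521.2  75.9  88.4]
((515.8624877929688, 60.38189697265625), (300.25396728515625, 222.68447875976562), 83.75922393798828)
[[389.0, -77.0], [610.0, -101.0], [643.0, 198.0], [421.0, 222.0]]
```

View pics/crop0.png

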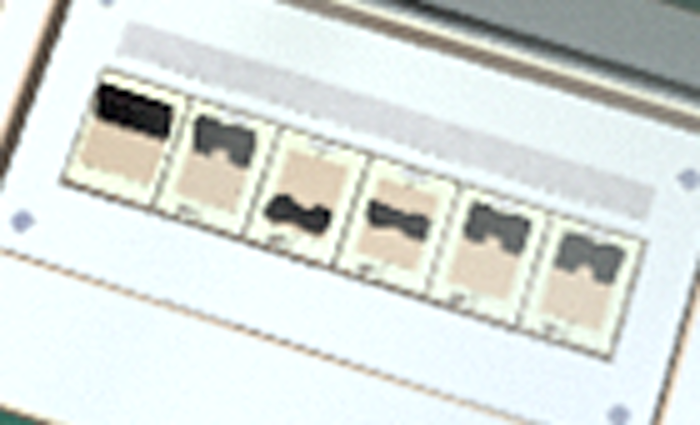

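Tripped: fourth device (board y = -18), toggle upright. Off on purpose: third device (y = +18). The board is centred at about (515, 59) with yaw about -6.1°. I'll write a helper that turns board targets into move fractions.

```bash
cat >> h.py <<'E'
from scipy.spatial.transform import Rotation as R
YAW=np.radians(-6.1); C=np.array([515,58.7,0.])
B=R.from_euler("z",YAW).as_matrix()
RT=R.from_matrix(np.column_stack([B@[0,-1,0],B@[-1,0,0],[0,0,-1]]))
def to(*bp):
    s=arm.read_state(); q=R.from_quat(s["ee_rot"]); p=s["position"]
    print("t",s["clock"],"board pos",(B.T@(p-C)).round(1),"F",(B.T@s["contact_force"]).round(1))
    for b in bp:
        print(b,"shift",(q.inv().apply(C+B@np.array(b,float)-p)/250).round(3),"turn",((q.inv()*RT).as_rotvec()/np.pi).round(3))
E
python3 - <<'E'
from h import *
to((22,-18,231))
p=np.load("top0.npy");W=cloud("top",p)
Q=(W-C)@B; m=(Q[...,2]>100)&(abs(Q[...,1])<140)&(Q[...,0]>40)&(Q[...,0]<200); q=Q[m]
print(m.sum(),np.polyfit(q[:,2],q[:,0],1),np.percentile(q[:,2],[1,99]),np.percentile(q[:,1],[1,99]))
for y in(90,54,18,-18,-54,-90):
    c=proj("top",C+B@[0,y,70.])[0]; print(y,c.round(0))
E
```

```text
t 0.8 board pos [-325.2  485.2  231.3] F [-0.2 -1.   0.2]
(22, -18, 231) shift [1.911e+00 1.525e+00 1.000e-03] turn [-0.     0.     0.407]
7709 [ 0.44457584 28.72388772] [101.40465551 219.15644175] [-130.66139501  126.6098647 ]
90 [229. 222.]
54 [247. 228.]
18 [265. 233.]
-18 [283. 239.]
-54 [301. 245.]
-90 [320. 251.]
```

Emit:
{"name": "arm_command", "arguments": {"rows": [[[0.78, 0.62, 0], [0, 0, 0.2]], [[0.78, 0.62, 0], [0, 0, 0.2]], [[0.78, 0.62, 0], [0, 0, 0.2]], [[0.78, 0.62, 0], [0, 0, 0.2]], [[0.78, 0.62, 0], [0, 0, 0.2]]], "grip": 0}}

```text
clock: 1.3
position: [363.1, 355.2, 231.6]
ee_rot: [0.87, -0.493, 0.0, -0.0]
contact_force: [0.9, 0.4, 0.7]
gripper_width: 12.3
grasp_force: 0.0
```

```bash
python3 -c "
from h import *
to((22,-18,231))"
```

```text
t 1.3 board pos [-182.5  278.7  231.6] F [0.8 0.4 0.7]
(22, -18, 231) shift [1.44  0.062 0.002] turn [-0.     0.     0.206]
```

Emit:
{"name": "arm_command", "arguments": {"rows": [[[0.95, 0.04, 0], [0, 0, 0.206]], [[0.95, 0.04, 0], [0, 0, 0.206]], [[0.95, 0.04, 0], [0, 0, 0.206]], [[0.95, 0.04, 0], [0, 0, 0.206]], [[0.95, 0.04, 0], [0, 0, 0.206]]]}}

```text
clock: 1.8
position: [477.4, 146.1, 231.7]
ee_rot: [-0.667, 0.745, -0.0, 0.0]
contact_force: [0.7, 1.7, -0.5]
gripper_width: 0.1
grasp_force: 0.0
```

```bash
python3 -c "
from h import *
to((22,-18,231))"
```

```text
t 1.8 board pos [-46.7  82.9 231.7] F [ 0.5  1.7 -0.5]
(22, -18, 231) shift [ 0.403 -0.276  0.003] turn [-0.     0.    -0.001]
```

Emit:
{"name": "arm_command", "arguments": {"rows": [[[0.4, -0.276, 0.2], [0, 0, 0]], [[0.4, -0.276, 0.2], [0, 0, 0]], [[0.4, -0.276, 0.2], [0, 0, 0]], [[0.4, -0.276, 0.2], [0, 0, 0]], [[0.4, -0.276, 0.2], [0, 0, 0]]]}}

```text
clock: 2.3
position: [534.9, 41.2, 181.0]
ee_rot: [-0.669, 0.744, 0.0, -0.0]
contact_force: [-0.0, 1.0, 0.2]
gripper_width: -0.1
grasp_force: 0.0
```

```bash
python3 -c "
from h import *
import cv2
to((22,-18,120),(22,-18,78))
p,d=arm.get_image('scene');cv2.imwrite('pics/s1.png',cv2.resize(p[140:280,190:400],None,fx=3.5,fy=3.5,interpolation=cv2.INTER_CUBIC))"
```

```text
t 2.3 board pos [ 21.6 -15.3 181. ] F [-0.1  1.   0.2]
(22, -18, 120) shift [ 0.011 -0.002  0.244] turn [ 0. -0.  0.]
(22, -18, 78) shift [ 0.011 -0.002  0.412] turn [ 0. -0.  0.]
```

View pics/s1.png

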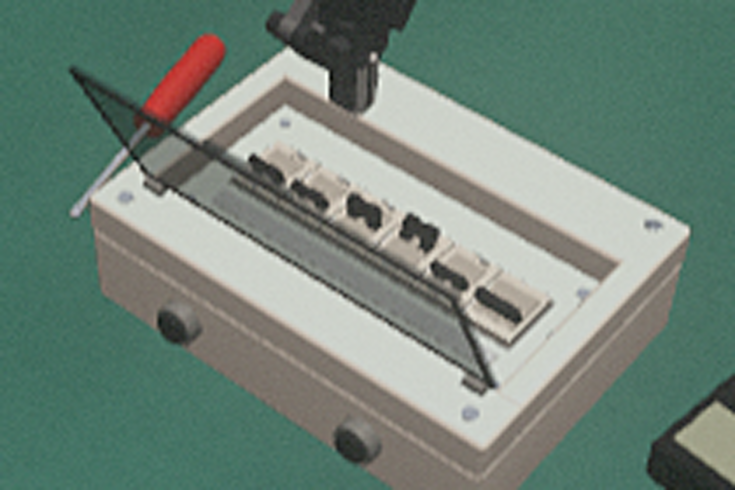

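The scene view agrees: the shut fingers hang at (352,100) over the recess, the off toggle is at (418,232) and the tripped one beside it at (363,210). Descending on the hinge side of the tripped toggle.

Emit:
{"name": "arm_command", "arguments": {"rows": [[[0.01, -0.004, 0.2], [0, 0, 0]], [[0.01, -0.004, 0.3], [0, 0, 0]], [[0.01, -0.004, 0.36], [0, 0, 0]], [[0.01, -0.004, 0.41], [0, 0, 0]], [[0.01, -0.004, 0.41], [0, 0, 0]]]}}

```text
clock: 2.85
position: [534.8, 40.0, 78.0]
ee_rot: [-0.67, 0.743, 0.0, -0.001]
contact_force: [-0.5, -1.2, -0.2]
gripper_width: -0.4
grasp_force: 0.0
```

```bash
python3 -c "
from h import *
to((22,-18,78),(10,-18,78),(5,-18,78))"
```

```text
t 2.85 board pos [ 21.6 -16.5  78. ] F [-0.3 -1.3 -0.2]
(22, -18, 78) shift [ 0.006 -0.001  0.   ] turn [ 0.001 -0.     0.001]
(10, -18, 78) shift [0.006 0.047 0.   ] turn [ 0.001 -0.     0.001]
(5, -18, 78) shift [0.006 0.067 0.   ] turn [ 0.001 -0.     0.001]
```

Push off, step by step to x≈10 first.

Emit:
{"name": "arm_command", "arguments": {"rows": [[[0.004, 0.016, 0], [0, 0, 0]], [[0.004, 0.032, 0], [0, 0, 0]], [[0.004, 0.048, 0], [0, 0, 0]], [[0.004, 0.048, 0], [0, 0, 0]]]}}

```text
clock: 3.25
position: [523.9, 39.9, 79.9]
ee_rot: [-0.669, 0.743, -0.0, 0.001]
contact_force: [1.4, 0.7, 1.0]
gripper_width: 0.2
grasp_force: 0.4
```

```bash
python3 -c "
from h import *
to()"
```

```text
t 3.25 board pos [ 10.8 -17.8  79.9] F [1.3 0.8 1. ]
```

Emit:
{"name": "arm_command", "arguments": {"rows": [[[0, 0.008, 0], [0, 0, 0]], [[0, 0.016, 0], [0, 0, 0]], [[0, 0.016, 0], [0, 0, 0]]]}}

```text
clock: 3.55
position: [519.7, 40.1, 79.2]
ee_rot: [-0.669, 0.743, -0.0, 0.0]
contact_force: [1.1, 0.7, 2.7]
gripper_width: -0.4
grasp_force: 0.9
```

```bash
python3 -c "
from h import *
to()
import cv2
p,d=arm.get_image('scene');cv2.imwrite('pics/s2.png',cv2.resize(p[160:250,240:350],None,fx=5,fy=5,interpolation=cv2.INTER_CUBIC))"
```

```text
t 3.55 board pos [  6.6 -18.   79.2] F [1.  0.8 2.7]
```

Emit:
{"name": "arm_command", "arguments": {"rows": [[[0, 0.01, 0], [0, 0, 0]], [[0, 0.02, 0], [0, 0, 0]], [[0, 0.02, 0], [0, 0, 0]]]}}

```text
clock: 3.9
position: [514.3, 40.4, 78.9]
ee_rot: [-0.669, 0.743, 0.0, -0.0]
contact_force: [1.8, 0.4, 1.7]
gripper_width: -0.4
grasp_force: 0.9
```

```bash
python3 -c "
from h import *
to()
import cv2
p,d=arm.get_image('scene');cv2.imwrite('pics/s3.png',cv2.resize(p[160:250,240:350],None,fx=5,fy=5,interpolation=cv2.INTER_CUBIC))"
```

```text
t 3.9 board pos [  1.3 -18.3  78.9] F [1.8 0.6 1.7]
```

View pics/s3.png

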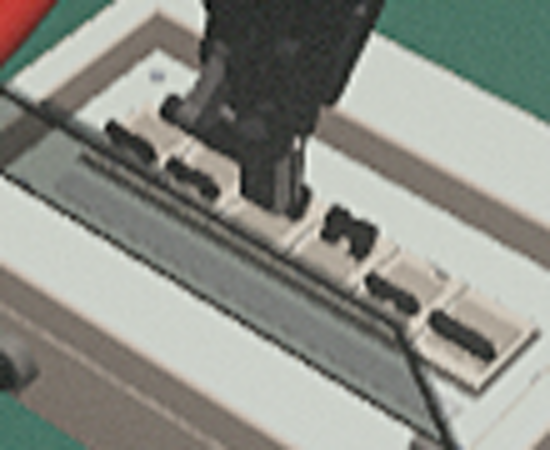

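The finger at (275,190) is pressing the fourth toggle, which peeks out at (300,195), towards off. There is no stop force yet, so I'll continue.

Emit:
{"name": "arm_command", "arguments": {"rows": [[[0, 0.008, 0], [0, 0, 0]], [[0, 0.016, 0], [0, 0, 0]], [[0, 0.016, 0], [0, 0, 0]]]}}

```text
clock: 4.25
position: [513.2, 41.2, 79.6]
ee_rot: [-0.67, 0.743, -0.002, 0.003]
contact_force: [7.3, -2.4, -0.9]
gripper_width: -0.1
grasp_force: 3.1
```

```bash
python3 -c "
from h import *
to()"
```

```text
t 4.25 board pos [  0.1 -17.6  79.6] F [ 7.5 -1.6 -0.9]
```

Emit:
{"name": "arm_command", "arguments": {"rows": [[[0, 0.006, 0], [0, 0, 0]], [[0, 0.012, 0], [0, 0, 0]], [[0, 0.012, 0], [0, 0, 0]]]}}

```text
clock: 4.55
position: [512.6, 42.0, 80.3]
ee_rot: [-0.67, 0.742, -0.003, 0.005]
contact_force: [11.1, -3.3, -2.4]
gripper_width: 0.2
grasp_force: 4.7
```

```bash
python3 -c "
from h import *
to()"
```

```text
t 4.55 board pos [ -0.6 -16.9  80.3] F [11.4 -2.1 -2.4]
```

The force rises to 11 N with hardly any motion, so this is the off stop. Back off, lift and check.

Emit:
{"name": "arm_command", "arguments": {"rows": [[[0.004, -0.06, 0], [0, 0, 0]], [[0.004, -0.06, -0.1], [0, 0, 0]], [[0.004, -0.06, -0.2], [0, 0, 0]], [[0.004, -0.06, -0.2], [0, 0, 0]]]}}

```text
clock: 4.95
position: [523.2, 38.8, 131.2]
ee_rot: [-0.669, 0.743, -0.001, 0.002]
contact_force: [0.9, 0.4, -0.1]
gripper_width: 0.0
grasp_force: 0.0
```

```bash
python3 -c "
from h import *
to((-34,-18,128),(-34,-18,78))
import cv2
p,d=arm.get_image('scene');cv2.imwrite('pics/s4.png',cv2.resize(p[160:250,240:350],None,fx=5,fy=5,interpolation=cv2.INTER_CUBIC))"
```

```text
t 4.95 board pos [ 10.2 -18.9 131.2] F [ 0.9  0.5 -0.1]
(-34, -18, 128) shift [-0.004  0.177  0.012] turn [-0.001  0.     0.001]
(-34, -18, 78) shift [-0.004  0.178  0.212] turn [-0.001  0.     0.001]
```

View pics/s4.png

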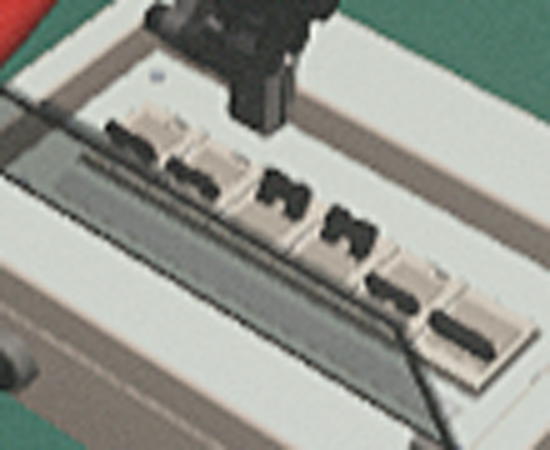

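The fourth toggle at (283,195) now lies off, in line with the off one at (350,230). The others are unchanged. Next, the other side.

Emit:
{"name": "arm_command", "arguments": {"rows": [[[-0.004, 0.1, 0], [0, 0, 0]], [[-0.004, 0.18, 0.02], [0, 0, 0]], [[-0.004, 0.18, 0.12], [0, 0, 0]], [[-0.004, 0.18, 0.21], [0, 0, 0]], [[-0.004, 0.18, 0.21], [0, 0, 0]]]}}

```text
clock: 5.5
position: [473.8, 43.0, 72.8]
ee_rot: [-0.669, 0.743, 0.002, -0.005]
contact_force: [-0.9, -0.0, -0.4]
gripper_width: 0.1
grasp_force: 0.0
```

```bash
python3 -c "
from h import *
to((-8,-18,78))"
```

```text
t 5.5 board pos [-39.3 -20.   72.8] F [-0.9 -0.1 -0.4]
(-8, -18, 78) shift [-0.008 -0.125 -0.022] turn [ 0.003 -0.001  0.   ]
```

Emit:
{"name": "arm_command", "arguments": {"rows": [[[-0.006, -0.02, -0.02], [0, 0, 0]], [[-0.006, -0.05, -0.02], [0, 0, 0]], [[-0.006, -0.08, -0.02], [0, 0, 0]], [[-0.006, -0.11, -0.02], [0, 0, 0]], [[-0.006, -0.125, -0.02], [0, 0, 0]]]}}

```text
clock: 6.0
position: [513.7, 42.8, 86.2]
ee_rot: [-0.67, 0.742, -0.003, 0.004]
contact_force: [0.0, -3.0, 12.1]
gripper_width: 0.0
grasp_force: 6.3
```

```bash
python3 -c "
from h import *
to()"
```

```text
t 6.0 board pos [  0.4 -15.9  86.2] F [ 0.3 -3.  12.1]
```

Emit:
{"name": "arm_command", "arguments": {"rows": [[[0, -0.01, 0], [0, 0, 0]], [[0, -0.02, 0], [0, 0, 0]], [[0, -0.02, 0], [0, 0, 0]]]}}

```text
clock: 6.3
position: [518.4, 42.2, 85.0]
ee_rot: [-0.67, 0.743, -0.003, 0.004]
contact_force: [0.5, -3.1, 8.7]
gripper_width: -0.1
grasp_force: 4.6
```

```bash
python3 -c "
from h import *
to()"
```

```text
t 6.3 board pos [  5.1 -16.   85. ] F [ 0.8 -3.   8.7]
```

The finger rode up over the toggle's end; z was a bit too high. Lift and look.

Emit:
{"name": "arm_command", "arguments": {"rows": [[[0, 0, -0.1], [0, 0, 0]], [[0, 0.1, -0.16], [0, 0, 0]], [[0, 0.17, -0.16], [0, 0, 0]], [[0, 0.17, -0.16], [0, 0, 0]], [[0, 0.17, -0.16], [0, 0, 0]]]}}

```text
clock: 6.8
position: [472.9, 46.7, 122.3]
ee_rot: [-0.669, 0.743, -0.001, 0.001]
contact_force: [-0.6, -0.4, -0.3]
gripper_width: 0.1
grasp_force: 0.0
```

```bash
python3 -c "
from h import *
to((-36,-18,120),(-36,-18,77))
import cv2
p,d=arm.get_image('scene');cv2.imwrite('pics/s5.png',cv2.resize(p[160:250,240:350],None,fx=5,fy=5,interpolation=cv2.INTER_CUBIC))"
```

```text
t 6.8 board pos [-40.6 -16.4 122.3] F [-0.6 -0.4 -0.3]
(-36, -18, 120) shift [ 0.006 -0.018  0.009] turn [-0.001  0.     0.001]
(-36, -18, 77) shift [ 0.007 -0.018  0.181] turn [-0.001  0.     0.001]
```

View pics/s5.png

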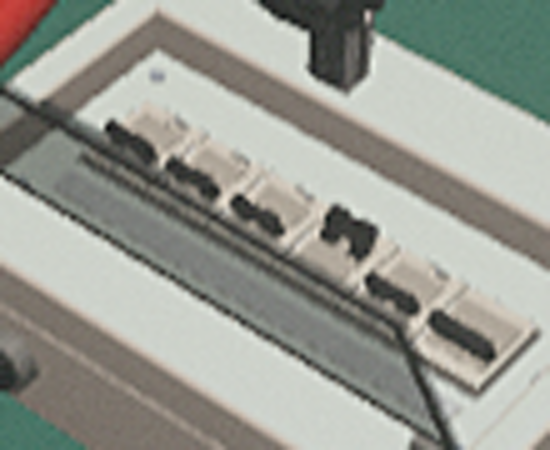

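The fourth toggle is now on the on side at (258,215). I'll push again, low, to make sure it is fully on.

Emit:
{"name": "arm_command", "arguments": {"rows": [[[0.005, -0.07, 0], [0, 0, 0]], [[0.005, -0.07, 0.1], [0, 0, 0]], [[0.005, -0.07, 0.18], [0, 0, 0]], [[0.005, -0.07, 0.18], [0, 0, 0]], [[0.005, -0.07, 0.18], [0, 0, 0]]]}}

```text
clock: 7.35
position: [489.8, 43.3, 76.2]
ee_rot: [-0.669, 0.743, -0.0, -0.0]
contact_force: [0.1, 0.2, 0.4]
gripper_width: 0.2
grasp_force: 0.0
```

```bash
python3 -c "
from h import *
to((-4,-18,77))"
```

```text
t 7.35 board pos [-23.4 -18.   76.2] F [0.1 0.2 0.4]
(-4, -18, 77) shift [ 0.    -0.078 -0.003] turn [ 0.    -0.     0.001]
```

Emit:
{"name": "arm_command", "arguments": {"rows": [[[0, -0.03, 0], [0, 0, 0]], [[0, -0.055, 0], [0, 0, 0]], [[0, -0.075, 0], [0, 0, 0]], [[0, -0.085, 0], [0, 0, 0]], [[0, -0.085, 0], [0, 0, 0]]]}}

```text
clock: 7.85
position: [510.6, 41.2, 76.5]
ee_rot: [-0.669, 0.743, -0.0, 0.0]
contact_force: [-0.4, 0.2, -0.1]
gripper_width: -0.0
grasp_force: 0.0
```

```bash
python3 -c "
from h import *
to()"
```

```text
t 7.85 board pos [ -2.5 -17.9  76.5] F [-0.4  0.2 -0.1]
```

Emit:
{"name": "arm_command", "arguments": {"rows": [[[0, -0.01, 0], [0, 0, 0]], [[0, -0.02, 0], [0, 0, 0]], [[0, -0.02, 0], [0, 0, 0]]]}}

```text
clock: 8.15
position: [511.7, 40.6, 76.1]
ee_rot: [-0.669, 0.743, 0.002, -0.003]
contact_force: [-9.6, 5.1, 7.3]
gripper_width: 0.1
grasp_force: 5.8
```

```bash
python3 -c "
from h import *
to()"
```

```text
t 8.15 board pos [ -1.3 -18.3  76.1] F [-10.1   4.1   7.3]
```

Stop force at the expected place: fully on. Back off, rise clear of the cover (top ≈ 221) and pass over it.

Emit:
{"name": "arm_command", "arguments": {"rows": [[[0, 0.05, 0], [0, 0, 0]], [[0, 0.05, -0.2], [0, 0, 0]], [[0, 0.05, -0.4], [0, 0, 0]], [[0, 0.05, -0.6], [0, 0, 0]], [[0, 0.05, -0.8], [0, 0, 0]]]}}

```text
clock: 8.65
position: [501.9, 41.7, 278.5]
ee_rot: [-0.669, 0.743, -0.0, 0.0]
contact_force: [1.5, 0.0, 0.2]
gripper_width: 0.2
grasp_force: 0.0
```

Emit:
{"name": "arm_command", "arguments": {"rows": [[[-0.07, -0.2, 0], [0, 0, 0]], [[-0.07, -0.4, 0], [0, 0, 0]], [[-0.07, -0.6, 0], [0, 0, 0]], [[-0.07, -0.75, 0], [0, 0, 0]], [[-0.07, -0.75, 0], [0, 0, 0]]]}}

```text
clock: 9.15
position: [694.0, 39.2, 271.7]
ee_rot: [-0.668, 0.744, 0.001, -0.002]
contact_force: [-0.4, -1.3, -1.4]
gripper_width: -0.4
grasp_force: 0.0
```

```bash
python3 -c "
from h import *
to((165,0,180))
import cv2
p,d=arm.get_image('scene');cv2.imwrite('pics/s6.png',p)"
```

```text
t 9.15 board pos [180.1  -0.3 271.7] F [-0.3 -1.3 -1.4]
(165, 0, 180) shift [-0.002  0.059  0.367] turn [ 0.001 -0.001  0.   ]
```

View pics/s6.png

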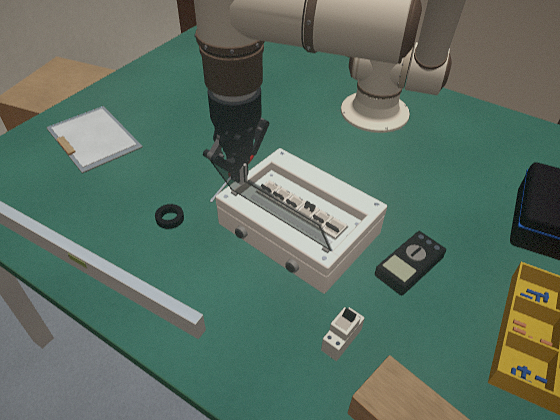

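The toggles look right: only the intentionally off one stands out at (310,206). The gripper is behind the cover. Lower to z≈203 behind the free edge.

Emit:
{"name": "arm_command", "arguments": {"rows": [[[0, 0.06, 0.14], [0, 0, 0]], [[0, 0.06, 0.27], [0, 0, 0]], [[0, 0.06, 0.27], [0, 0, 0]], [[0, 0.06, 0.27], [0, 0, 0]]]}}

```text
clock: 9.6
position: [675.7, 41.3, 210.1]
ee_rot: [-0.67, 0.743, -0.001, 0.0]
contact_force: [0.9, -0.3, 1.7]
gripper_width: -0.0
grasp_force: 0.0
```

```bash
python3 -c "
from h import *
to((129,0,203),(115,0,206),(101,0,210),(90,0,211),(80,0,212))"
```

```text
t 9.6 board pos [ 1.616e+02 -2.000e-01  2.101e+02] F [ 0.9 -0.2  1.7]
(129, 0, 203) shift [-0.001  0.13   0.028] turn [-0.    -0.     0.001]
(115, 0, 206) shift [-0.001  0.186  0.016] turn [-0.    -0.     0.001]
(101, 0, 210) shift [-0.001  0.242  0.   ] turn [-0.    -0.     0.001]
(90, 0, 211) shift [-0.002  0.286 -0.004] turn [-0.    -0.     0.001]
(80, 0, 212) shift [-0.002  0.326 -0.008] turn [-0.    -0.     0.001]
```

Emit:
{"name": "arm_command", "arguments": {"rows": [[[0, 0.08, 0.03], [0, 0, 0]], [[0, 0.13, 0.03], [0, 0, 0]], [[0, 0.18, 0.02], [0, 0, 0]], [[0, 0.22, 0.01], [0, 0, 0]], [[0, 0.26, 0], [0, 0, 0]]]}}

```text
clock: 10.1
position: [611.3, 48.4, 210.5]
ee_rot: [-0.669, 0.743, -0.001, 0.001]
contact_force: [0.5, 0.6, -0.3]
gripper_width: 0.0
grasp_force: 0.4
```

```bash
python3 -c "
from h import *
to((80,0,212),(62,0,211),(49,0,209),(34,0,204),(20,0,197))"
```

```text
t 10.1 board pos [ 96.8   0.  210.5] F [ 0.5  0.7 -0.3]
(80, 0, 212) shift [-0.     0.067 -0.006] turn [-0.001  0.     0.001]
(62, 0, 211) shift [-0.     0.139 -0.002] turn [-0.001  0.     0.001]
(49, 0, 209) shift [-0.     0.191  0.005] turn [-0.001  0.     0.001]
(34, 0, 204) shift [-0.     0.251  0.025] turn [-0.001  0.     0.001]
(20, 0, 197) shift [-0.     0.307  0.053] turn [-0.001  0.     0.001]
```

Emit:
{"name": "arm_command", "arguments": {"rows": [[[0, 0.07, -0.006], [0, 0, 0]], [[0, 0.14, -0.002], [0, 0, 0]], [[0, 0.19, 0.005], [0, 0, 0]], [[0, 0.25, 0.025], [0, 0, 0]], [[0, 0.3, 0.05], [0, 0, 0]]]}}

```text
clock: 10.6
position: [536.2, 56.1, 197.2]
ee_rot: [-0.669, 0.743, -0.0, 0.001]
contact_force: [0.9, 1.2, 0.3]
gripper_width: -0.2
grasp_force: 0.3
```

```bash
python3 -c "
from h import *
to((5,0,188),(-6,0,179),(-17,0,167),(-25,0,154),(-32,0,140))
import cv2
p,d=arm.get_image('scene');cv2.imwrite('pics/s7.png',p[120:300,180:420])"
```

```text
t 10.6 board pos [ 21.4  -0.3 197.2] F [0.7 1.2 0.3]
(5, 0, 188) shift [-0.001  0.066  0.037] turn [-0.001  0.     0.001]
(-6, 0, 179) shift [-0.002  0.11   0.073] turn [-0.001  0.     0.001]
(-17, 0, 167) shift [-0.002  0.154  0.121] turn [-0.001  0.     0.001]
(-25, 0, 154) shift [-0.002  0.186  0.172] turn [-0.001  0.     0.001]
(-32, 0, 140) shift [-0.002  0.214  0.228] turn [-0.001  0.     0.001]
```

View pics/s7.png

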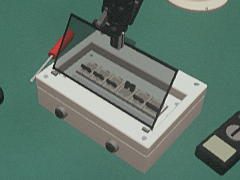

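The cover, with its edge running from (70,15) to (172,70), follows the finger and is now tilted inwards. Carry on along the arc.

Emit:
{"name": "arm_command", "arguments": {"rows": [[[0, 0.065, 0.037], [0, 0, 0]], [[0, 0.11, 0.073], [0, 0, 0]], [[0, 0.155, 0.12], [0, 0, 0]], [[0, 0.185, 0.17], [0, 0, 0]], [[0, 0.215, 0.23], [0, 0, 0]]]}}

```text
clock: 11.15
position: [483.5, 61.8, 139.4]
ee_rot: [-0.669, 0.743, -0.0, 0.001]
contact_force: [1.4, 0.1, 0.2]
gripper_width: -0.2
grasp_force: 0.2
```

```bash
python3 -c "
from h import *
to((-37,0,125),(-40,0,110),(-42,0,100),(-42,0,95),(-42,0,92))"
```

```text
t 11.15 board pos [-31.6  -0.3 139.4] F [1.3 0.3 0.2]
(-37, 0, 125) shift [-0.001  0.022  0.058] turn [-0.001  0.     0.001]
(-40, 0, 110) shift [-0.001  0.034  0.118] turn [-0.001  0.     0.001]
(-42, 0, 100) shift [-0.001  0.042  0.158] turn [-0.001  0.     0.001]
(-42, 0, 95) shift [-0.001  0.042  0.178] turn [-0.001  0.     0.001]
(-42, 0, 92) shift [-0.001  0.042  0.19 ] turn [-0.001  0.     0.001]
```

Emit:
{"name": "arm_command", "arguments": {"rows": [[[0, 0.02, 0.058], [0, 0, 0]], [[0, 0.034, 0.11], [0, 0, 0]], [[0, 0.042, 0.155], [0, 0, 0]], [[0, 0.042, 0.178], [0, 0, 0]], [[0, 0.042, 0.185], [0, 0, 0]]]}}

```text
clock: 11.65
position: [472.5, 62.5, 94.2]
ee_rot: [-0.67, 0.743, 0.0, -0.001]
contact_force: [-9.3, 1.5, 23.4]
gripper_width: -0.3
grasp_force: 11.3
```

```bash
python3 -c "
from h import *
to()"
```

```text
t 11.65 board pos [-42.7  -0.7  94.2] F [-9.5  0.5 23.4]
```

Emit:
{"name": "arm_command", "arguments": {"rows": [[[0, 0, 0.006], [0, 0, 0]], [[0, 0, 0.012], [0, 0, 0]], [[0, 0, 0.012], [0, 0, 0]]]}}

```text
clock: 11.95
position: [472.6, 62.5, 94.1]
ee_rot: [-0.67, 0.742, -0.0, -0.001]
contact_force: [-13.5, 2.0, 31.9]
gripper_width: 0.1
grasp_force: 15.7
```

```bash
python3 -c "
from h import *
to()"
```

```text
t 11.95 board pos [-42.6  -0.7  94.1] F [-13.6   0.6  31.9]
```

The cover is firmly shut: top at 94 mm, with rim reaction. Lift straight up, back away and check.

Emit:
{"name": "arm_command", "arguments": {"rows": [[[0, 0, -0.1], [0, 0, 0]], [[0, 0, -0.3], [0, 0, 0]], [[-0.2, 0.1, -0.5], [0, 0, 0]], [[-0.4, 0.2, -0.6], [0, 0, 0]], [[-0.6, 0.3, -0.6], [0, 0, 0]]]}}

```text
clock: 12.45
position: [428.1, 185.8, 236.0]
ee_rot: [-0.669, 0.744, -0.0, 0.003]
contact_force: [1.2, 0.5, -0.0]
gripper_width: 0.3
grasp_force: 0.0
```

Emit:
{"name": "arm_command", "arguments": {"rows": [[[-0.2, 0.1, 0], [0, 0, 0]], [[-0.4, 0.1, 0], [0, 0, 0]], [[-0.4, 0.1, 0], [0, 0, 0]], [[-0.4, 0.1, 0], [0, 0, 0]], [[-0.4, 0.1, 0], [0, 0, 0]]]}}

```text
clock: 12.95
position: [412.7, 285.6, 232.0]
ee_rot: [-0.669, 0.743, -0.0, -0.0]
contact_force: [0.2, -0.5, 0.1]
gripper_width: -0.2
grasp_force: 0.0
```

```bash
python3 -c "
from h import *
import cv2
to()
o=[]
for n in('top','scene'):
    p,d=arm.get_image(n); Q=(cloud(n,d)-C)@B; m=(abs(Q[...,1])<125)&(Q[...,0]>-55)&(Q[...,0]<65)&(d>0); print(n,np.percentile(Q[m][:,2],[5,50,95]).round(1))
    b=p[185:300,175:375] if n=='top' else p[140:280,190:400]
    o.append(cv2.resize(b,(740,290) if 0 else (500,290 if n=='top' else 300),interpolation=cv2.INTER_CUBIC))
cv2.imwrite('pics/fin.png',np.vstack(o))"
```

```text
t 12.95 board pos [-125.9  214.7  232. ] F [ 0.3 -0.5  0.1]
top [91.4 93.4 95.5]
scene [90.4 93.  95.1]
```

View pics/fin.png

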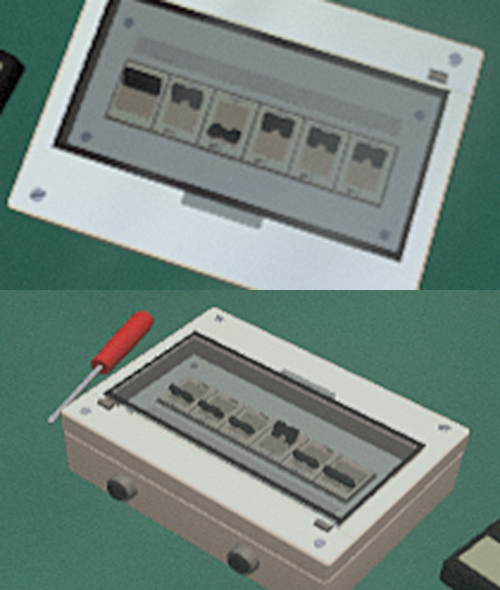

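Cover is shut flat. The fourth toggle at (278,125) is on like its neighbours, the third at (224,132) is still off, and the bystanders in view look undisturbed.

```bash
python3 -c "
from bench import arm
print(arm.job_done())"
```

```text
the job is handed in; nothing more can be done
None
```

I pushed the tripped breaker (fourth device, board y = -18 mm) fully off and then fully on, shut the cover flat, left the other switches as they stood, and handed the job in at about 13 s. The finger slipped over the toggle's end on the first "on" push, so I pushed it again to its stop.

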